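Tally the picked accessory bins

TASK

At the gearmotor packing bench, mark the accessory bins as picked: with the fingertips, lightly push down the tally button on the front of the bin of washers, then the one on the bin of bolts, then the one on the bin of angle brackets, each well past half-way so that it stays down. Leave the empty bin's button up, do not shift, tip or lift any bin, and leave the gearmotor, label roll and screwdriver alone.

Things in the scene. Friction and masses are not known exactly. Their poses are not given: they have to be found in the camera images.
- bin_washers: Loose blue bin that holds a heap of steel rings (washers, about 40 mm across with a hole); 0.6 to 1.1 kg. All bins alike: open tray 120 (x) x 104 x 52 mm high, and at its front (-x) end a grey block, 45 mm high, with a round black tally button. Origin: table level, mid-length of tray and block (166 mm); z up. Button axis at (-60, 0) mm, 22 mm before the tray.
- button_washers (a point): Centre of the top face of that bin's tally button: a flat black springy rubber cap 30 mm across on a steel plunger. It stands 69 mm above the table when up (24 mm above its block). The cap yields about 1 mm per 2 N (5 mm at most) and springs back when released.
- tally_washers (a joint): How far that button's plunger is pushed down, m (the cap's give not counted): 0 up, 0.010 at its stop. It resists with a steady 3 N or so, has no spring and stays where it is left; it counts as pressed beyond 0.005 (half-way). A push of more than 20 N on a bin or its button is too hard.
- bin_bolts: Loose blue bin that holds a heap of steel hex-head bolts (about 67 mm long, thin shank with a wider six-sided head); 0.6 to 1.1 kg. All bins alike: open tray 120 (x) x 104 x 52 mm high, and at its front (-x) end a grey block, 45 mm high, with a round black tally button. Origin: table level, mid-length of tray and block (166 mm); z up. Button axis at (-60, 0) mm, 22 mm before the tray.
- button_bolts (a point): Centre of the top face of that bin's tally button: a flat black springy rubber cap 30 mm across on a steel plunger. It stands 69 mm above the table when up (24 mm above its block). The cap yields about 1 mm per 2 N (5 mm at most) and springs back when released.
- tally_bolts (a joint): How far that button's plunger is pushed down, m (the cap's give not counted): 0 up, 0.010 at its stop. It resists with a steady 3 N or so, has no spring and stays where it is left; it counts as pressed beyond 0.005 (half-way). A push of more than 20 N on a bin or its button is too hard.
- bin_brackets: Loose blue bin that holds L-shaped steel angle brackets (two flat legs 42 mm long, seen as an L from above); 0.6 to 1.1 kg. All bins alike: open tray 120 (x) x 104 x 52 mm high, and at its front (-x) end a grey block, 45 mm high, with a round black tally button. Origin: table level, mid-length of tray and block (166 mm); z up. Button axis at (-60, 0) mm, 22 mm before the tray.
- button_brackets (a point): Centre of the top face of that bin's tally button: a flat black springy rubber cap 30 mm across on a steel plunger. It stands 69 mm above the table when up (24 mm above its block). The cap yields about 1 mm per 2 N (5 mm at most) and springs back when released.
- tally_brackets (a joint): How far that button's plunger is pushed down, m (the cap's give not counted): 0 up, 0.010 at its stop. It resists with a steady 3 N or so, has no spring and stays where it is left; it counts as pressed beyond 0.005 (half-way). A push of more than 20 N on a bin or its button is too hard.
- bin_empty: Loose blue bin that is empty: its flat floor shows; 0.6 to 1.1 kg. All bins alike: open tray 120 (x) x 104 x 52 mm high, and at its front (-x) end a grey block, 45 mm high, with a round black tally button. Origin: table level, mid-length of tray and block (166 mm); z up. Button axis at (-60, 0) mm, 22 mm before the tray.
- button_empty (a point): Centre of the top face of that bin's tally button: a flat black springy rubber cap 30 mm across on a steel plunger. It stands 69 mm above the table when up (24 mm above its block). The cap yields about 1 mm per 2 N (5 mm at most) and springs back when released.
- tally_empty (a joint): How far that button's plunger is pushed down, m (the cap's give not counted): 0 up, 0.010 at its stop. It resists with a steady 3 N or so, has no spring and stays where it is left; it counts as pressed beyond 0.005 (half-way). A push of more than 20 N on a bin or its button is too hard.
- gearmotor: Loose bystander, 0.9 kg: gearmotor lying along its x, 207 mm long, 70 mm wide and high, square aluminium gearbox and dark round motor. Origin under it, 50 mm from the gearbox centre.
- label_roll: Loose bystander: white paper label roll standing on end, 80 mm across, 50 mm high, 38 mm hole. Origin: centre of its underside.
- screwdriver: Loose bystander: screwdriver lying on the table beyond the bins, along its own x. Origin: centre of its underside.
Mind the look-alikes: they are no part of the job. Leave any turquoise look-alike of the bin_empty alone. Leave any red look-alike of the bin_washers alone.

How it is judged (in metres and radians):
On the way, in this order (a step that is already met when the one before it is completed fails the run):
1. the washer bin's button is pressed down (value of joint tally_washers above 0.005 m), for 0.1 s.
2. then the bolt bin's button (value of joint tally_bolts above 0.005 m), for 0.1 s.
3. then the bracket bin's button (value of joint tally_brackets above 0.005 m), for 0.1 s.
At the end, for the whole second after the job is handed in: The buttons of the washer, bolt and bracket bins are each more than 5 mm down, the empty bin's button less than 3 mm down; every bin stands upright, at rest, within 20 mm of where it started, and the bystanders lie within 20 mm of where they started (value of joint each of tally_washers, tally_bolts, tally_brackets above 0.005 m and value of joint tally_empty below 0.003 m and distance of each of bin_washers, bin_bolts, bin_brackets, bin_empty, gearmotor, label_roll, screwdriver from where it was at the start of the episode below 0.02 m and angle between each of bin_washers, bin_bolts, bin_brackets, bin_empty's own z axis and vertical below 0.05 rad and linear speed of each of bin_washers, bin_bolts, bin_brackets, bin_empty below 0.01 m/s); the robot touches nothing.
It fails at once if a bin is shifted more than 20 mm or tipped or lifted (its base 10 mm up) (distance of any of bin_washers, bin_bolts, bin_brackets, bin_empty from where it was at the start of the episode above 0.02 m or height (world z) of any of bin_washers, bin_bolts, bin_brackets, bin_empty above 0.01 m or angle between any of bin_washers, bin_bolts, bin_brackets, bin_empty's own z axis and vertical above 0.12 rad).
It fails at once if a bin or its button is pushed harder than 20 N (contact force between any of the fingers, the arm and bin_washers above 20 N or contact force between any of the fingers, the arm and bin_bolts above 20 N or contact force between any of the fingers, the arm and bin_brackets above 20 N or contact force between any of the fingers, the arm and bin_empty above 20 N).
It fails at once if the empty bin's button is pushed down (value of joint tally_empty above 0.003 m).
It fails at once if a bystander is moved more than 20 mm (distance of any of gearmotor, label_roll, screwdriver from where it was at the start of the episode above 0.02 m).
It also fails if it takes over 48 s, if anything falls off the work surface, if the arm or the gripper's body presses on something with over 40 N, if the wrist force passes 120 N, or if a joint passes its speed limit or range.

ROBOT

A 6-joint arm with a two-finger parallel gripper is mounted at the origin on the work surface. World frame = base frame: x ahead of the robot, y to its left, z up, the work surface at z = 0. Lengths are in m, angles in degrees, forces in N, time in s.
With the tool pointing down it reaches from about 0.4 to 0.825 m from the base axis. Payload 7 kg.
Tool frame: the origin (TCP) lies at the very end of the fingers, on their centre line; the grasp point (between the pads) lies 19 mm behind it (ctrl.grip_point_offset is the distance from the TCP to the grasp point, in m); x points along the fingers, z is the direction in which the jaws open and shut, and the axes are right-handed (so a half turn about x gives the same grasp; the last joint's range is limited). The gripper opens to 88 mm and grips with 3 to 60 N. Pads are 19 mm wide; open, the fingers measure 130 mm over their backs; the gripper's body (78 mm by 193 mm) begins 47 mm behind the grasp point.
Start: joints at [87.496, 20.546, 0.682, 0, -70.136, -16.507], TCP at [0.22, 0.638, 0.227] pointing down, gripper open.
Joint ranges: [-176.03, 176.03], [-82.01, 121.73], [-58.28, 71.71], [-173.87, 95.51], [-174.79, -0.11], [-173.66, 173.66]. Speed limits (degrees/s): [136.94, 136.94, 172.46, 180, 180, 180].

INTERFACE

Orientations are given as [roll, pitch, yaw] about the fixed x, y, z axes, in that order (R = Rz(yaw) Ry(pitch) Rx(roll)).
In Python, from plant import get_obs, snapshot, calibration, close_job, ctrl gives the robot as it stands.
- The arm moves only by the tool move_arm, never from a script. Its argument "commands" is a list that holds one entry, the list of rows, each a list of 4 numbers: the shift along the tool's x, y, z in cm, then the turn about the tool's x in rad. In form: [[[dx, dy, dz, spin], ...]]. A call has 1 to 8 rows; each row shifts and turns the commanded pose from where the row before left it, along the tool's axes as they then stand; what a row does not reach is not made up. A row lasts 1/10 s, in which the tool goes at most 50 mm and 8.59 degrees, less where a joint would pass 70% of its speed; a pose out of reach is approached as far as the arm can. A call with a gripper value outside its range is refused whole. "jaw" is the finger opening in cm, from 0 to 8.76, set as the call begins (left out, the last holds). The fingers move at their own pace and stop on an object; the grip force is fixed at half the most. Time passes only in rows, so rows that do not move let the fingers close. It gives the time, the measured TCP pose, the force and the opening at its end, in the units of the state.
- get_obs(): the state, without advancing time (a new reading comes with each control period).
- snapshot(name): name is "scene" or "side" or "wrist"; returns (picture, depth): 400x640x3 uint8, red, green, blue; 400x640 float32, m along the optical axis (not along the pixel's ray), 0 where there is no reading.
- calibration(name): a dict with "mtx" (3x3 intrinsics, pixels), "T" (4x4, takes a point from camera to world coordinates); the wrist camera has in their place "tool_from_camera" (4x4, takes a point from camera to tool coordinates, whose origin is the TCP and whose axes are the tool frame's). Camera axes: x right, y up, looking along -z (the intrinsics and any distortion apply to the point x, -y, -z); pixel columns grow to the right and rows downward; lengths in m; the calibration is good to about 2 mm. A picture is of the moment at which its call begins: read the wrist's pose just before it. calibration takes no time and is no camera call.
- close_job(): hands the job in, once; it reports no verdict.
The state is a dict: "clock": time; "joint_pos": joint angles; "qvel": joint speeds; "tau": joint torques, N m; "tool_pos": TCP position; "orientation": TCP orientation; "force": force on the tool from outside, world axes, zero at the start; "moment": the same for the moment, N m; "opening": finger opening in m.
Only numpy, scipy, OpenCV 4.12 (cv2) and the standard library are available. Lean on these libraries where they do the work, as an engineer would, in place of code of your own. Each camera call takes 0.05 s, during which the arm holds its last target. There are 200 camera calls.

## Working session

There is one attempt and no reset: what is moved stays moved. The work goes in short steps, Python scripts to look and compute and a tool call to move; the robot and the scene stay as the last step left them, time stands still between calls to the robot, and variables do not carry over. Pictures are saved under pics/ and viewed, about 8 in all and at most 12, crops included, and the job is handed in when it is done.

Besides the shell and the picture viewer there is one more tool, called after "Call:" in YAML: its name, and indented under it one key for each argument. move_arm: Moves the arm, as the interface text tells. Its arguments: {"type":"object","properties":{"commands":{"type":"array"},"jaw":{"type":"number"}},"required":["commands"]}

```bash
mkdir -p pics; ls; cat > h.py <<'E'
import numpy as np, cv2
from plant import get_obs, snapshot, calibration, close_job, ctrl
from scipy.spatial.transform import Rotation as R
def T_tool(o):
    T=np.eye(4);T[:3,:3]=R.from_euler('xyz',o['orientation'],degrees=True).as_matrix();T[:3,3]=o['tool_pos'];return T
def shot(name):
    o=get_obs();p,d=snapshot(name);c=calibration(name)
    T=c['T'] if 'T' in c else T_tool(o)@c['tool_from_camera']
    return p,d,np.array(c['mtx']),np.array(T),c
def onplane(u,v,K,T,z):
    r=np.linalg.inv(K)@[u,v,1]; r=T[:3,:3]@[r[0],-r[1],-r[2]]
    return T[:3,3]+r*(z-T[2,3])/r[2]
def save(p,n): cv2.imwrite('pics/'+n,p[...,::-1])
E
python3 - <<'E'
from h import *
o=get_obs();print(o)
for n in ('scene','side'):
    p,d,K,T,c=shot(n);save(p,n+'0.png');np.savez(n+'0.npz',p=p,d=d,K=K,T=T);print(n,c)
E
```

```text
pics
{'clock': 0.0, 'joint_pos': array([ 8.74959155e+01,  2.05926740e+01,  6.33494004e-01, -2.07269237e-02,
       -7.01358093e+01, -1.65071687e+01]), 'qvel': array([-0.00519469, -0.04660692, -0.03770525,  0.05849222, -0.03082154,
        0.03626225]), 'tau': array([-1.02189533e-03, -5.82711411e+01,  2.93067241e+01,  6.99757621e+00,
        6.96762989e-03, -1.51598069e-04]), 'tool_pos': array([0.21974305, 0.6377081 , 0.22560467]), 'orientation': array([   4.91687438,   89.90303221, -104.10143787]), 'force': array([ 0.12183434, -0.26242858, -0.12837383]), 'moment': array([-0.04673222,  0.01314578, -0.02346704]), 'opening': 0.08756712336383526}
scene {'mtx': array([[371.38883827,   0.        , 318.28288785],
       [  0.        , 371.38883827, 198.78261257],
       [  0.        ,   0.        ,   1.        ]]), 'T': array([[ 0.48117814, -0.49970028,  0.72025497,  1.29151413],
       [ 0.87644208,  0.25754465, -0.40684154, -0.44057497],
       [ 0.01780101,  0.82702502,  0.56188321,  0.67683079],
       [ 0.        ,  0.        ,  0.        ,  1.        ]])}
side {'mtx': array([[375.49677213,   0.        , 318.92678198],
       [  0.        , 375.49677213, 199.29021932],
       [  0.        ,   0.        ,   1.        ]]), 'T': array([[ 0.78781973,  0.43702507, -0.43399212,  0.11940375],
       [-0.61585511,  0.56801155, -0.54597194, -0.53052153],
       [ 0.00790911,  0.69740374,  0.71663483,  0.7667321 ],
       [ 0.        ,  0.        ,  0.        ,  1.        ]])}
```

View pics/scene0.png

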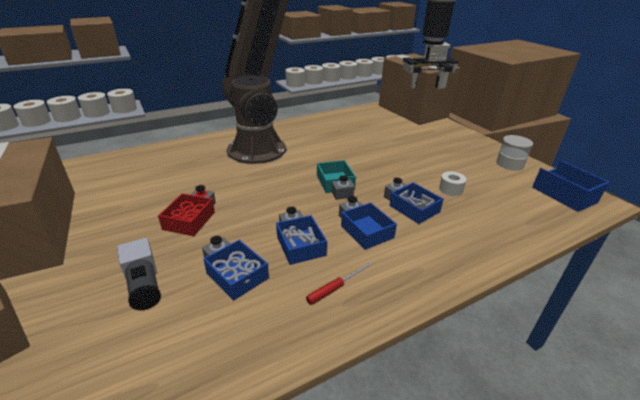

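View pics/side0.png

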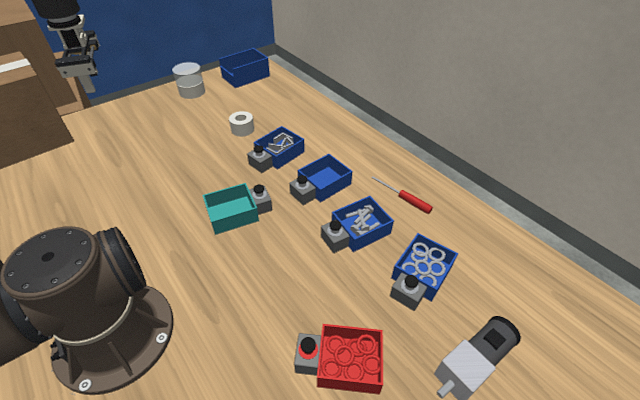

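The blue bins run in a row.

| Bin | Scene (bin / button) | Side (bin / button) |
|---|---|---|
| Washers (rings) | (237,265) / (217,243) | (424,265) / (411,283) |
| Bolts | (301,238) / (291,214) | (363,222) / (335,226) |
| Empty | (368,225) / (352,203) | (321,178) / (302,181) |
| Brackets | (416,202) / (398,184) | (278,145) / (258,150) |

The look-alikes to leave alone are the red bin at scene (187,213), the turquoise one at (336,176), and the buttonless dark blue bin at (570,185). Next I'll locate the buttons in both views and confirm the contents in an enlarged crop.

```bash
python3 - <<'E'
from h import *
px={'scene':dict(wash=(217,243),bolt=(291,214),empt=(352,203),brac=(398,184)),
    'side':dict(wash=(411,283),bolt=(335,226),empt=(302,181),brac=(258,150))}
crops=[]
for n in px:
    f=np.load(n+'0.npz');p,K,T,d=f['p'],f['K'],f['T'],f['d']
    dark=(p.max(2)<50).astype(np.uint8)
    k,lab,st,ce=cv2.connectedComponentsWithStats(dark)
    for b,(u,v) in px[n].items():
        w=lab[v-8:v+9,u-8:u+9];ids=np.bincount(w[w>0])
        i=ids.argmax() if len(ids) else 0
        vv,uu=np.where(lab==i); 
        # depth-based: points with z near top
        z=[];P=[]
        for a,c in zip(vv,uu):
            if d[a,c]>0:
                r=np.linalg.inv(K)@[c,a,1]*d[a,c];P.append(T[:3,:3]@[r[0],-r[1],-r[2]]+T[:3,3])
        P=np.array(P); top=P[P[:,2]>0.064] if len(P) else P
        print(n,b,'area',st[i,4],'box',st[i,:4],'topdepth n',len(top),'mid',((top.min(0)+top.max(0))/2).round(4) if len(top) else None,'ctr069',onplane(*ce[i],K,T,.067).round(4))
    if n=='scene': c=p[150:310,170:450]
    else: c=p[110:320,230:470]
    crops.append(cv2.resize(c,None,fx=800/c.shape[1]*.7,fy=800/c.shape[1]*.7,interpolation=cv2.INTER_CUBIC))
h=max(c.shape[0] for c in crops)
im=cv2.resize(np.vstack([crops[0],crops[1][:, :crops[0].shape[1]]]),None,fx=.73,fy=.73)
print(im.shape);save(im,'crop.png')
E
```

```text
scene wash area 69 box [211 237  11   8] topdepth n 64 mid [ 0.5528 -0.3148  0.068 ] ctr069 [ 0.5539 -0.3147  0.067 ]
scene bolt area 47 box [287 207   9   7] topdepth n 43 mid [ 0.5231 -0.095   0.0679] ctr069 [ 0.5246 -0.0942  0.067 ]
scene empt area 58 box [347 192  10  11] topdepth n 45 mid [0.553  0.087  0.0675] ctr069 [0.5515 0.0888 0.067 ]
scene brac area 29 box [394 178   7   6] topdepth n 27 mid [0.5339 0.2728 0.068 ] ctr069 [0.5334 0.2732 0.067 ]
side wash area 132 box [405 275  13  13] topdepth n 131 mid [ 0.5482 -0.3115  0.0687] ctr069 [ 0.5489 -0.3113  0.067 ]
side bolt area 89 box [330 220  11  11] topdepth n 87 mid [ 0.5192 -0.0901  0.0683] ctr069 [ 0.5202 -0.0903  0.067 ]
side empt area 65 box [297 175  10   9] topdepth n 63 mid [0.5524 0.092  0.0684] ctr069 [0.5527 0.092  0.067 ]
side brac area 56 box [254 145   9   8] topdepth n 52 mid [0.5279 0.2801 0.0683] ctr069 [0.5287 0.2789 0.067 ]
(591, 409, 3)
```

View pics/crop.png

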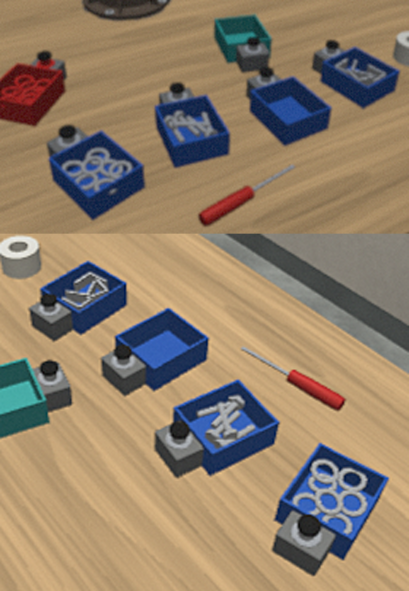

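The crop confirms it: rings in the washer bin, bolts in the next one, then the empty bin, then brackets. All four buttons are up, and the two views agree within 4–7 mm.

```bash
cat >> h.py <<'E'
def plan(*pts):
    o=get_obs();T=T_tool(o);print('t',o['clock'],'tcp',o['tool_pos'].round(4),'axes x',T[:3,0].round(3),'y',T[:3,1].round(3),'z',T[:3,2].round(3),'F',o['force'].round(1),'q',o['joint_pos'].round(1))
    a=T[:3,3]
    for b in pts: print(b,'tool cm',(T[:3,:3].T@(np.array(b)-a)*100).round(2)); a=np.array(b)
E
python3 -c "
from h import *
plan((.45,.45,.2),(.58,.1,.2),(.551,-.313,.15))"
```

```text
t 0.1 tcp [0.2197 0.6378 0.2257] axes x [-0.    -0.001 -1.   ] y [ 0.945 -0.326  0.   ] z [-0.326 -0.945  0.001] F [ 0.2  0.1 -0.2] q [ 87.5  20.6   0.6  -0.  -70.1 -16.5]
(0.45, 0.45, 0.2) tool cm [ 2.59 27.89 10.25]
(0.58, 0.1, 0.2) tool cm [ 0.05 23.7  28.85]
(0.551, -0.313, 0.15) tool cm [ 5.06 10.72 39.98]
```

Call:
move_arm:
  commands:
    - [[0.3, 3.5, 1.3, 0], [0.3, 3.5, 1.3, 0], [0.3, 3.5, 1.3, 0], [0.3, 3.5, 1.3, 0], [0.3, 3.5, 1.3, 0], [0.3, 3.5, 1.3, 0], [0.3, 3.5, 1.3, 0], [0.3, 3.5, 1.3, 0]]
  jaw: 0

```text
clock: 0.9
tool_pos: [0.4516, 0.4474, 0.2021]
orientation: [-25.7, 90.0, -134.7]
force: [0.3, -0.0, 0.1]
opening: 0.0294
```

Call:
move_arm:
  commands:
    - [[0, 3.0, 3.6, 0], [0, 3.0, 3.6, 0], [0, 3.0, 3.6, 0], [0, 3.0, 3.6, 0], [0, 3.0, 3.6, 0], [0, 3.0, 3.6, 0], [0, 3.0, 3.6, 0], [0, 3.0, 3.6, 0]]

```text
clock: 1.7
tool_pos: [0.584, 0.0963, 0.2024]
orientation: [-70.5, 90.0, -179.5]
force: [1.4, 0.3, 0.3]
opening: 0.0001
```

Call:
move_arm:
  commands:
    - [[0.4, 1.3, 4.5, 0], [0.4, 1.3, 4.5, 0], [0.4, 1.3, 4.5, 0], [0.4, 1.3, 4.5, 0], [0.4, 1.3, 4.5, 0], [0.4, 1.3, 4.5, 0], [0.4, 1.3, 4.5, 0], [0, 0, 0, 0]]

```text
clock: 2.5
tool_pos: [0.5657, -0.2339, 0.1732]
orientation: [-66.3, 89.9, -175.6]
force: [-0.5, 0.1, -0.0]
opening: 0.0003
```

```bash
python3 -c "
from h import *
plan((.551,-.313,.12))
p,d,K,T,c=shot('wrist');save(p,'w1.png');np.savez('w1.npz',p=p,d=d,K=K,T=T);print(T.round(3))"
```

```text
t 2.5 tcp [ 0.5657 -0.2339  0.1732] axes x [-0.002 -0.    -1.   ] y [ 0.944 -0.33  -0.002] z [-0.33  -0.944  0.001] F [-0.5  0.1 -0. ] q [ -4.2  17.  -11.8   0.  -61.4  74.9]
(0.551, -0.313, 0.12) tool cm [5.32 1.24 7.95]
[[-0.331  0.908  0.256  0.635]
 [-0.944 -0.319 -0.089 -0.257]
 [ 0.    -0.271  0.962  0.331]
 [ 0.     0.     0.     1.   ]]
```

View pics/w1.png

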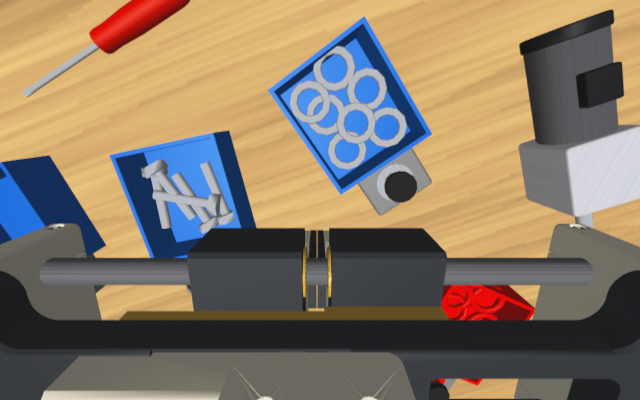

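The wrist view shows the washer bin (rings) with its button at about (400,187). I'll refine that position.

```bash
cat >> h.py <<'E'
def button(p,d,K,T,u,v):
    m=(p.max(2)<70).astype(np.uint8);k,lab,st,ce=cv2.connectedComponentsWithStats(m)
    i=lab[v,u];(cx,cy),r=cv2.minEnclosingCircle(np.argwhere(lab==i)[:,::-1].astype(np.float32))
    z=d[int(cy),int(cx)];q=np.linalg.inv(K)@[cx,cy,1]*z;P=T[:3,:3]@[q[0],-q[1],-q[2]]+T[:3,3]
    print('comp',st[i],'circle',cx,cy,r,'depthP',P.round(4),'plane',onplane(cx,cy,K,T,P[2]).round(4))
E
python3 -c "
from h import *
f=np.load('w1.npz');button(f['p'],f['d'],f['K'],f['T'],400,187)
plan((.551,-.313,.08))"
```

```text
comp [385 172  32  30 755] circle 400.4804382324219 186.4134063720703 15.890588760375977 depthP [ 0.5506 -0.3108  0.0692] plane [ 0.5506 -0.3108  0.0692]
t 2.55 tcp [ 0.5661 -0.2319  0.1734] axes x [-0.002  0.    -1.   ] y [ 0.944 -0.33  -0.002] z [-0.33  -0.944  0.   ] F [-0.8  0.1 -0.2] q [ -4.   16.9 -11.8  -0.  -61.4  74.8]
(0.551, -0.313, 0.08) tool cm [9.34 1.27 8.15]
```

Call:
move_arm:
  commands:
    - [[0.5, 0.3, 2.0, 0], [1, 0.3, 2.0, 0], [1.5, 0.3, 2.0, 0], [2, 0.3, 2.0, 0], [2, 0, 0, 0], [1.5, 0, 0, 0], [0, 0, 0, 0], [0, 0, 0, 0]]

```text
clock: 3.35
tool_pos: [0.5529, -0.3082, 0.0898]
orientation: [-57.5, 90.0, -166.4]
force: [1.7, -0.1, 0.5]
opening: 0.0005
```

```bash
python3 -c "
from h import *
plan((.5508,-.311,.072),(.5508,-.311,.059))"
```

```text
t 3.35 tcp [ 0.5529 -0.3082  0.0898] axes x [-0. -0. -1.] y [ 0.946 -0.325 -0.   ] z [-0.325 -0.946  0.   ] F [ 1.7 -0.1  0.5] q [-11.5  23.2 -14.6   0.  -52.2  82.5]
(0.5508, -0.311, 0.072) tool cm [ 1.78 -0.1   0.33]
(0.5508, -0.311, 0.059) tool cm [ 1.3  0.  -0. ]
```

Call:
move_arm:
  commands:
    - [[0.6, -0.1, 0.3, 0], [0.6, 0, 0, 0], [0.4, 0, 0, 0], [0, 0, 0, 0], [0, 0, 0, 0]]

```text
clock: 3.85
tool_pos: [0.5506, -0.3114, 0.0736]
orientation: [-41.3, 90.0, -150.4]
force: [-0.8, -0.3, -0.3]
opening: 0.0001
```

Call:
move_arm:
  commands:
    - [[0.2, 0, 0, 0], [0.2, 0, 0, 0], [0.2, 0, 0, 0], [0.2, 0, 0, 0], [0, 0, 0, 0], [0, 0, 0, 0]]

```text
clock: 4.45
tool_pos: [0.5508, -0.3114, 0.0657]
orientation: [82.6, 90.0, -26.4]
force: [0.3, -0.3, 1.7]
opening: 0.0006
```

Call:
move_arm:
  commands:
    - [[0.15, 0, 0, 0], [0.15, 0, 0, 0], [0.15, 0, 0, 0], [0.1, 0, 0, 0], [0, 0, 0, 0], [0, 0, 0, 0]]

```text
clock: 5.05
tool_pos: [0.5507, -0.3114, 0.0601]
orientation: [79.8, 90.0, -29.2]
force: [0.8, 0.1, 0.8]
opening: 0.0007
```

Call:
move_arm:
  commands:
    - [[0.1, 0, 0, 0], [0.1, 0, 0, 0], [0, 0, 0, 0], [0, 0, 0, 0]]

```text
clock: 5.45
tool_pos: [0.5507, -0.3114, 0.0581]
orientation: [89.1, 90.0, -19.9]
force: [0.2, -0.2, 2.2]
opening: 0.0001
```

Call:
move_arm:
  commands:
    - [[-0.5, 0, 0, 0], [-1.5, 0, 0, 0], [-3, 0, 0, 0], [-3, -0.3, -2, 0], [-2, -0.3, -2, 0], [-1.5, -0.3, -2, 0], [0, -0.3, -2, 0], [0, 0, 0, 0]]

```text
clock: 6.25
tool_pos: [0.5655, -0.2299, 0.1738]
orientation: [146.0, 90.0, 37.1]
force: [-0.8, 0.4, -0.4]
opening: 0.0001
```

```bash
python3 -c "
from h import *
plan((.5217,-.0925,.173))
p,d,K,T,c=shot('wrist');save(p,'w2.png');np.savez('w2.npz',p=p,d=d,K=K,T=T)
button(p,d,K,T,400,187)"
```

```text
t 6.25 tcp [ 0.5655 -0.2299  0.1738] axes x [ 0.001  0.001 -1.   ] y [ 0.946 -0.324  0.   ] z [-0.324 -0.946 -0.001] F [-0.8  0.4 -0.4] q [ -3.8  16.7 -12.   -0.  -61.2  74.9]
(0.5217, -0.0925, 0.173) tool cm [  0.08  -8.6  -11.58]
comp [387 169  31  30 701] circle 402.0 183.5 15.403021812438965 depthP [ 0.5499 -0.3115  0.0578] plane [ 0.5499 -0.3115  0.0578]
```

The washer button's top dropped from 0.069 to 0.058 m, so it's pressed, and the bin hasn't moved. Bolts next, starting with a wrist-camera check.

Call:
move_arm:
  commands:
    - [[0, -1.6, -3.2, 0], [0, -1.6, -3.2, 0], [0, -1.6, -3.2, 0], [0, -1.6, -3.2, 0], [0, -1.6, -3.2, 0], [0, -1.6, -3.2, 0], [0, 0, 0, 0], [0, 0, 0, 0]]

```text
clock: 7.1
tool_pos: [0.5368, -0.0189, 0.1728]
orientation: [-51.6, 89.9, -160.5]
force: [0.8, 0.2, 0.0]
opening: 0.0004
```

```bash
python3 -c "
from h import *
plan((.5217,-.0925,.09))
p,d,K,T,c=shot('wrist');save(p,'w3.png');np.savez('w3.npz',p=p,d=d,K=K,T=T)
button(p,d,K,T,400,187)"
```

```text
t 7.1 tcp [ 0.5368 -0.0189  0.1728] axes x [-0.001 -0.    -1.   ] y [ 0.946 -0.324 -0.001] z [-0.324 -0.946  0.001] F [0.8 0.2 0. ] q [ 18.9  10.1 -21.1   0.  -58.8  52.2]
(0.5217, -0.0925, 0.09) tool cm [8.28 0.97 7.45]
comp [379 175  32  30 749] circle 394.29644775390625 188.8451385498047 15.850784301757812 depthP [ 0.5219 -0.0899  0.0687] plane [ 0.5219 -0.0899  0.0687]
```

View pics/w3.png

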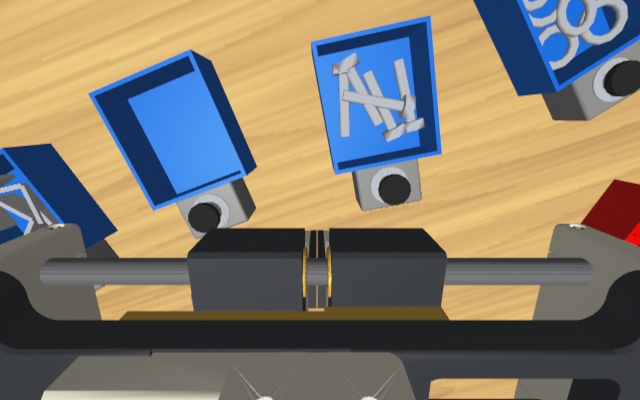

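This shows the bolt bin, with its button at (394,189) and up, at (0.522, -0.090). The empty bin is to its left, with its button at (205,217). Now I'll descend and press the bolt button.

Call:
move_arm:
  commands:
    - [[0.5, 0.2, 1.8, 0], [1, 0.2, 1.8, 0], [1.5, 0.2, 1.8, 0], [2, 0.3, 1.8, 0], [2, 0, 0, 0], [1.3, 0, 0, 0], [0, 0, 0, 0], [0, 0, 0, 0]]

```text
clock: 7.95
tool_pos: [0.5221, -0.0911, 0.0901]
orientation: [-44.5, 89.9, -153.6]
force: [0.1, 0.2, 1.2]
opening: 0.0005
```

```bash
python3 -c "
from h import *
plan((.5219,-.0899,.0735))"
```

```text
t 7.95 tcp [ 0.5221 -0.0911  0.0901] axes x [-0.001 -0.    -1.   ] y [ 0.945 -0.327 -0.001] z [-0.327 -0.945  0.001] F [0.1 0.2 1.2] q [ 11.3  14.6 -27.8   0.  -47.6  59.6]
(0.5219, -0.0899, 0.0735) tool cm [ 1.66 -0.06 -0.1 ]
```

Call:
move_arm:
  commands:
    - [[0.6, 0, -0.1, 0], [0.6, 0, 0, 0], [0.4, 0, 0, 0], [0.2, 0, 0, 0], [0.2, 0, 0, 0], [0.2, 0, 0, 0], [0, 0, 0, 0], [0, 0, 0, 0]]

```text
clock: 8.75
tool_pos: [0.5226, -0.089, 0.0682]
orientation: [124.8, 90.0, 15.8]
force: [-0.6, 0.6, 1.8]
opening: 0.0001
```

Call:
move_arm:
  commands:
    - [[0.2, 0, 0, 0], [0.2, 0, 0, 0], [0.2, 0, 0, 0], [0.2, 0, 0, 0], [0.1, 0, 0, 0], [0, 0, 0, 0], [0, 0, 0, 0]]

```text
clock: 9.45
tool_pos: [0.5226, -0.089, 0.059]
orientation: [145.3, 90.0, 36.3]
force: [0.5, 0.2, 2.2]
opening: 0.0004
```

Call:
move_arm:
  commands:
    - [[0.1, 0, 0, 0], [0, 0, 0, 0], [0, 0, 0, 0]]

```text
clock: 9.75
tool_pos: [0.5226, -0.089, 0.0581]
orientation: [120.0, 90.0, 11.0]
force: [0.4, 0.8, 2.0]
opening: 0.0005
```

Call:
move_arm:
  commands:
    - [[-0.5, 0, 0, 0], [-1.5, 0, 0, 0], [-3, 0, 0, 0], [-3, -0.3, -1.8, 0], [-2, -0.3, -1.8, 0], [-1.5, -0.2, -1.8, 0], [0, -0.2, -1.8, 0], [0, 0, 0, 0]]

```text
clock: 10.55
tool_pos: [0.5369, -0.0164, 0.1738]
orientation: [131.2, 89.9, 22.3]
force: [0.1, -0.5, -0.8]
opening: 0.0004
```

```bash
python3 -c "
from h import *
plan((.5465,.3545,.173))
p,d,K,T,c=shot('wrist');save(p,'w4.png');np.savez('w4.npz',p=p,d=d,K=K,T=T)
button(p,d,K,T,395,187)"
```

```text
t 10.55 tcp [ 0.5369 -0.0164  0.1738] axes x [ 0.001  0.    -1.   ] y [ 0.946 -0.324  0.001] z [-0.324 -0.946 -0.001] F [ 0.1 -0.5 -0.8] q [ 19.2  10.  -21.1  -0.  -58.8  51.9]
(0.5465, 0.3545, 0.173) tool cm [  0.1  -11.12 -35.39]
comp [379 172  31  29 689] circle 394.0172424316406 186.3275909423828 15.075907707214355 depthP [ 0.5214 -0.0896  0.0589] plane [ 0.5214 -0.0896  0.0589]
```

The bolt button is down too, with its top at 0.0589. Next is the bracket bin.

Call:
move_arm:
  commands:
    - [[0, -1.4, -4.4, 0], [0, -1.4, -4.4, 0], [0, -1.4, -4.4, 0], [0, -1.4, -4.4, 0], [0, -1.4, -4.4, 0], [0, -1.4, -4.4, 0], [0, -1.4, -4.4, 0], [0, -1.4, -4.4, 0]]

```text
clock: 11.4
tool_pos: [0.545, 0.3523, 0.1726]
orientation: [-20.1, 89.9, -129.2]
force: [0.3, -0.1, 0.1]
opening: 0.0002
```

Call:
move_arm:
  commands:
    - [[0, 0, 0, 0], [0, 0, 0, 0]]

```text
clock: 11.6
tool_pos: [0.5448, 0.3516, 0.1718]
orientation: [-23.9, 89.9, -132.9]
force: [0.0, -0.8, -0.5]
opening: 0.0004
```

```bash
python3 -c "
from h import *
plan((.531,.2755,.09))
p,d,K,T,c=shot('wrist');save(p,'w5.png');np.savez('w5.npz',p=p,d=d,K=K,T=T)
button(p,d,K,T,395,187)"
```

```text
t 11.6 tcp [0.5448 0.3516 0.1718] axes x [-0.002 -0.002 -1.   ] y [ 0.946 -0.325 -0.001] z [-0.325 -0.946  0.002] F [ 0.  -0.8 -0.5] q [ 50.   20.3  -7.1  -0.  -62.8  21. ]
(0.531, 0.2755, 0.09) tool cm [8.2  1.17 7.63]
comp [379 174  32  31 761] circle 394.48114013671875 188.46226501464844 15.91710090637207 depthP [0.5307 0.2805 0.0696] plane [0.5307 0.2805 0.0696]
```

View pics/w5.png

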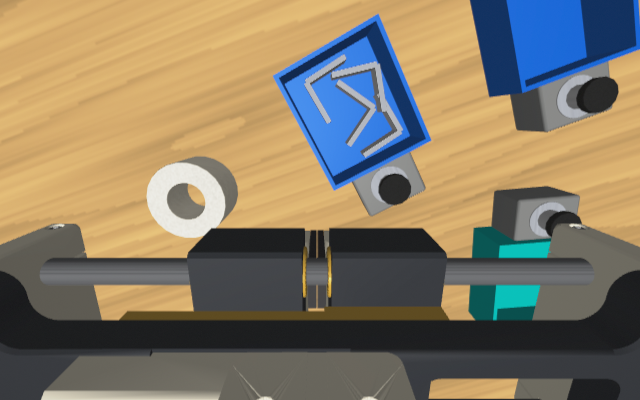

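The view shows the bracket bin (L shapes), with its button at (394,188) and up, at (0.5307, 0.2805).

Call:
move_arm:
  commands:
    - [[0.5, 0.2, 1.8, 0], [1, 0.2, 1.8, 0], [1.5, 0.3, 1.8, 0], [2, 0.3, 1.8, 0], [2, 0, 0, 0], [1.2, 0, 0, 0], [0, 0, 0, 0], [0, 0, 0, 0]]

```text
clock: 12.45
tool_pos: [0.5317, 0.28, 0.0915]
orientation: [89.3, 90.0, -19.8]
force: [0.4, 0.3, 0.5]
opening: 0.0007
```

```bash
python3 -c "
from h import *
plan((.5307,.2805,.0735))"
```

```text
t 12.45 tcp [0.5317 0.28   0.0915] axes x [ 0. -0. -1.] y [ 0.945 -0.326  0.   ] z [-0.326 -0.945  0.   ] F [0.4 0.3 0.5] q [ 46.4  20.4 -18.8   0.  -50.8  24.6]
(0.5307, 0.2805, 0.0735) tool cm [ 1.8  -0.11 -0.01]
```

Call:
move_arm:
  commands:
    - [[0.6, -0.1, 0, 0], [0.6, 0, 0, 0], [0.6, 0, 0, 0], [0.2, 0, 0, 0], [0.2, 0, 0, 0], [0.2, 0, 0, 0], [0, 0, 0, 0], [0, 0, 0, 0]]

```text
clock: 13.25
tool_pos: [0.5302, 0.2805, 0.0672]
orientation: [-57.6, 90.0, -166.7]
force: [-1.7, -0.2, 2.6]
opening: 0.0005
```

Call:
move_arm:
  commands:
    - [[0.2, 0, 0, 0], [0.2, 0, 0, 0], [0.2, 0, 0, 0], [0.2, 0, 0, 0], [0.1, 0, 0, 0], [0, 0, 0, 0], [0, 0, 0, 0]]

```text
clock: 13.95
tool_pos: [0.5304, 0.2806, 0.058]
orientation: [74.7, 90.0, -34.3]
force: [-1.5, -0.7, 2.6]
opening: 0.0005
```

Call:
move_arm:
  commands:
    - [[-0.5, 0, 0, 0], [-1.5, 0, 0, 0], [-3, 0, 0, 0], [-3, -0.3, -1.8, 0], [-2, -0.3, -1.8, 0], [-1.5, -0.2, -1.8, 0], [0, -0.2, -1.8, 0], [0, 0, 0, 0]]

```text
clock: 14.75
tool_pos: [0.5447, 0.3538, 0.1727]
orientation: [169.8, 90.0, 60.9]
force: [-0.1, -0.2, -1.0]
opening: 0.0007
```

```bash
python3 -c "
from h import *
plan()
p,d,K,T,c=shot('wrist');button(p,d,K,T,395,187)
p,d,K,T,c=shot('side');f=np.load('side0.npz')
for n,(u,v) in dict(wash=(411,285),bolt=(335,228),empt=(302,181),brac=(258,152)).items():
    print(n)
    for pp,dd in ((f['p'],f['d']),(p,d)):
        m=(pp.max(2)<50).astype(np.uint8);lab=cv2.connectedComponents(m)[1];w=lab[v-6:v+7,u-6:u+7];i=np.bincount(w[w>0]).argmax()
        a=np.argwhere(lab==i);cy,cx=a.mean(0).astype(int);button(pp,dd,K,T,cx,cy)
s=p[110:320,230:470];save(cv2.resize(s,None,fx=2.6,fy=2.6,interpolation=cv2.INTER_CUBIC),'end.png')"
```

```text
t 14.75 tcp [0.5447 0.3538 0.1727] axes x [ 0.     0.001 -1.   ] y [ 0.946 -0.325  0.   ] z [-0.325 -0.946 -0.001] F [-0.1 -0.2 -1. ] q [ 50.2  20.3  -7.   -0.  -62.7  20.9]
comp [379 171  31  30 701] circle 394.1000061035156 185.5 15.305648803710938 depthP [0.5301 0.2805 0.0589] plane [0.5301 0.2805 0.0589]
wash
comp [405 274  16  14 143] circle 412.0740661621094 280.1481628417969 7.971654891967773 depthP [ 0.5509 -0.3122  0.0696] plane [ 0.5509 -0.3122  0.0696]
comp [404 276  13  14 135] circle 410.8043518066406 282.89129638671875 6.894186496734619 depthP [ 0.5503 -0.3118  0.0588] plane [ 0.5503 -0.3118  0.0588]
bolt
comp [330 219  12  12 103] circle 335.0443115234375 224.87974548339844 5.957015514373779 depthP [ 0.5206 -0.0902  0.0672] plane [ 0.5206 -0.0902  0.0672]
comp [330 223  11  10  92] circle 334.8333435058594 227.5 5.441701412200928 depthP [ 0.519  -0.0917  0.0598] plane [ 0.519  -0.0917  0.0598]
empt
comp [297 174  11  10  74] circle 302.0 179.0 5.099119663238525 depthP [0.5544 0.0923 0.0667] plane [0.5544 0.0923 0.0667]
comp [297 174  14  10  77] circle 303.5 180.0 6.800835609436035 depthP [0.5547 0.0858 0.0676] plane [0.5547 0.0858 0.0676]
brac
comp [254 145  10   8  60] circle 258.25860595703125 148.91378784179688 4.742252349853516 depthP [0.527  0.2747 0.0701] plane [0.527  0.2747 0.0701]
comp [254 147  11   9  59] circle 259.0 151.0 5.099119663238525 depthP [0.5293 0.2762 0.0603] plane [0.5293 0.2762 0.0603]
```

View pics/end.png

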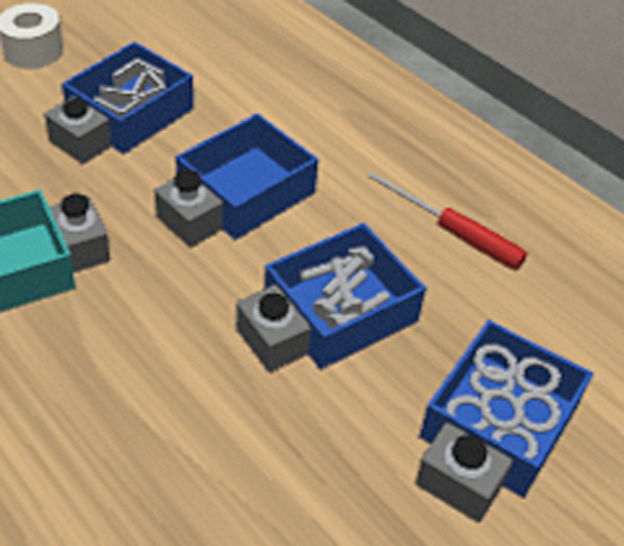

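The final side view shows the washer, bolt and bracket buttons down. The empty and turquoise bins' buttons are still up, nothing has moved, and the arm is clear. I'm handing the job in.

```bash
python3 -c "
from plant import close_job; print(close_job())"
```

```text
the job is handed in; nothing more can be done
None
```

I pressed the tally buttons on the washer, bolt and bracket bins, in that order, using closed fingertips and straight-down pushes. The job was handed in at about 15 s of the 48 s allowed; no verdict is reported.

- **Pressed buttons:** wrist-camera depth put each button top at 0.058–0.059 m, down from about 0.069 m, so each is about 10 mm down. The side camera agreed to about 1.5 mm on the final heights.
- **Bins and empty button:** the pressed buttons stayed within about 1 mm sideways in the wrist views, so those bins did not shift. The empty bin's button still reads up, at about 0.067 m.
- **Force:** the highest vertical force in the readings after each move was about 2.6 N, well under 20 N. Force during the pushes was not recorded.
- **Bystanders:** the label roll and screwdriver look untouched in the last picture. I did not re-measure the gearmotor, but the arm never came near it.
- **Disagreements:**
  - The first scene and side views differed by 4–7 mm, so I used the wrist camera for the final aim.
  - The washer button read 11.4 mm of travel on the wrist camera, more than its 10 mm stop allows, which I put down to depth noise.
  - The empty button's centre seemed to shift about 6 mm between side pictures. I think its mask picked up extra dark pixels, because the final picture shows it in place.

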